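Check the ceramic filter block and put it away

TASK

The brittle ceramic water-filter block has dried in the channel of the teak rack: stand it on the marble tile and let go, lower the bridge gauge over it until its feet rest on the tile and it reads the block's height, stand the gauge back upright on the bench, and put the block away flat on the floor of the large empty cell of the white tray. Keep the block upright and handle it gently throughout: squeeze it with no more than about 30 newtons, set it down softly without dropping or pressing it, and do not press the gauge on it. Leave everything else where it is.

Things in the scene. Friction and masses are not known exactly. Their poses are not given: they have to be found in the camera images.
- block: Brittle white ceramic filter block, grey flow holes in its two end faces: 60 long (its x) x 38 wide (y) x 40 mm high (z up), 0.15 kg. Origin: centre of its underside. In the rack only its ends can be gripped, in the tray cell only its long sides. It cracks if a finger squeezes it with over 40 N, if it strikes or is pressed on anything with over 40 N, or the gauge bears on it with over 12 N.
- rack: Fixed teak slatted drying rack, 150 (its x) x 140 (its y) mm, slat tops 18 mm above the bench. Origin: centre of its underside.
- rack_channel (a point): Centre of the rack's channel on the slats: the channel runs along the rack's x, is 46 mm wide between two 10 mm thick, 38 mm high rails (2 mm lower than the block's top) and is open at both ends, 150 mm long.
- tile: Fixed flat marble checking tile, 160 (its x) x 170 (its y) x 8 mm. Origin: centre of its underside.
- gauge: Loose bridge gauge, 0.45 kg: two aluminium legs with steel feet (40 mm along x, 12 along y), joined by a beam along its y, 102 mm over all. Gap between the legs 78 mm; beam underside 63 mm above the feet. On mid-beam a black square handle, 24 x 24 mm, 77 to 121 mm above the feet. Origin: midway between the legs, level with the underside of the feet; z up. Stands on the bench.
- gauge_foot (a joint): The gauge's steel sliding foot (18 mm disc under the middle of the beam, light spring: about 2 N on the block). Its value is the height in m of the disc's face above the level of the gauge's feet: 0 standing on a flat surface, 0.040 when the gauge stands over the block, -0.004 hanging free.
- tray: Fixed white plastic drawer organiser tray, 128 (its x) x 158 (its y) mm, 44 mm high, walls and dividers 4 mm and all of full height, floor 4 mm thick. Origin: centre of its underside. Three cells: the large empty one, a smaller one beside it (towards -y) that holds a small tin, a long narrow empty one along the +x side.
- tray_cell (a point): Centre of the floor of the tray's large empty cell, which measures 78 mm along the tray's x and 94 mm along its y, 40 mm deep; axes as the tray's.
- canister: Bystander: loose aluminium canister with twist cap, 52 mm across, 102 mm high; origin at its underside.
- sprayer: Bystander: loose orange spray bottle, 72 mm across, 194 mm high; origin at its underside.
- jar: Bystander: loose amber jar, 68 mm across, 100 mm high; origin at its underside.
- brush: Bystander: loose wooden scrubbing brush with a short handle, lying bristles down, 45 x 190 mm, 32 mm high; origin under its head.
- cap: Bystander: loose aluminium cap, 32 mm across, 18 mm high, on the slats of the rack beside the channel.
- tin: Bystander: loose small steel tin, 34 mm across, 30 mm high, in the tray's smaller cell.
Mind the look-alikes: they are no part of the job. What is shaped like the block but orange or purple is not meant.

How it is judged:
By the outcome, as a careful person would: the job done as asked, in the order asked, and still so for the second after the job is handed in, with the robot touching nothing.
It also fails if it takes over 72 s, if anything falls off the work surface, if the arm or the gripper's body presses on something with over 40 N, if the wrist force passes 120 N, or if a joint passes its speed limit or range.

ROBOT

A 6-joint arm with a two-finger parallel gripper is mounted at the origin on the work surface. World frame = base frame: x ahead of the robot, y to its left, z up, the work surface at z = 0. Lengths are in m, angles in rad, forces in N, time in s.
With the tool pointing down it reaches from about 0.35 to 0.8 m from the base axis. Payload 7.3 kg.
Tool frame: the origin (TCP) lies at the very end of the fingers, on their centre line; the grasp point (between the pads) lies 19 mm behind it; z points along the fingers, y is the line along which they close (so a half turn about z gives the same grasp; the last joint's range is limited). The gripper opens to 85 mm and grips with 20 to 120 N. Pads are 22 mm wide; open, the fingers measure 114 mm over their backs; the gripper's body (76 mm by 85 mm) begins 54 mm behind the grasp point. The pads swing forward as they close: fully open they stand 13 mm farther back than shut.
Start: joints at [-1.432, 0.342, 1.524, -0, 1.275, -0.146], TCP at [0.148, -0.504, 0.231] pointing down, gripper open.
Joint ranges: [-2.53, 2.53], [-0.77, 2.02], [0.04, 2.7], [-1, 4.14], [0.28, 2.66], [-3.11, 3.11]. Speed limits (rad/s): [2.57, 2.57, 3.14, 3.14, 3.14, 3.14].

INTERFACE

Orientations are given as [roll, pitch, yaw] about the fixed x, y, z axes, in that order (R = Rz(yaw) Ry(pitch) Rx(roll)).
In Python, from station import status, eyes, arm gives the robot as it stands.
- The arm moves only by the tool send_rows, never from a script. Its argument "commands" is a list of rows, each a list of 3 entries, a list of its own where there are three numbers: the turn, a rotation vector about the tool's x, y, z in rad, then the shift along the tool's x, y, z in m, then the finger opening in m, from 0 to 0.0854. In form: [[[rx, ry, rz], [x, y, z], grip], ...]. A call has 1 to 10 rows; each row is the pose to reach, as a shift and turn from the pose commanded when the call began, along the tool's axes at that moment; what a row does not reach only later rows make up. A row lasts 1/8 s, in which the tool goes at most 62.5 mm and 10.7 degrees, less where a joint would pass 70% of its speed; a pose out of reach is approached as far as the arm can. A call with a gripper value outside its range is refused whole. The fingers move at their own pace and stop on an object; "squeeze" is the grip in N (left out, the last holds). Time passes only in rows, so rows that repeat a pose let the fingers close. It gives the time, the measured TCP pose, the force, the opening and the grip force at its end, in the units of the state.
- status.observe(): the state, without advancing time (a new reading comes with each control period).
- eyes.read_camera(name): name is "scene" or "side" or "wrist"; returns a dict with "img" (420x560x3 uint8, red, green, blue), "intrinsics" (3x3 intrinsics, pixels), "xyz" and "orientation" of the camera in the world. Camera axes: x right, y up, looking along -z (the intrinsics and any distortion apply to the point x, -y, -z); pixel columns grow to the right and rows downward; lengths in m; the calibration is good to about 2 mm. A picture is of the moment at which its call begins. There is no depth.
- arm.finish_job(): hands the job in; it is judged then, once.
The state is a dict: "t": time; "qpos": joint angles; "joint_velocities": joint speeds; "effort": joint torques, N m; "position": TCP position; "tool_rot": TCP orientation; "force": force on the tool from outside, world axes, zero at the start; "wrist_torque": the same for the moment, N m; "gripper_width": finger opening in m; "finger_force": force on a finger pad.
Only numpy, scipy, OpenCV 4.12 (cv2) and the standard library are available. Lean on these libraries where they do the work, as an engineer would, in place of code of your own. Each camera call takes 0.05 s, during which the arm holds its last target. There are 200 camera calls.

## Working session

There is one attempt and no reset: what is moved stays moved. The work goes in short steps, Python scripts to look and compute and a tool call to move; the robot and the scene stay as the last step left them, time stands still between calls to the robot, and variables do not carry over. Pictures are saved under pics/ and viewed, at most 10 in all, crops included, and the job is handed in when it is done.

Besides the shell and the picture viewer there is one more tool, called as name(argument=value, ...), one argument or row to a line, values as JSON. send_rows: Moves the arm, as the interface text tells. Its arguments: {"type":"object","properties":{"commands":{"type":"array"},"squeeze":{"type":"number"}},"required":["commands"]}

```bash
mkdir -p pics; ls; cat > h.py <<'E'
import numpy as np, cv2
from scipy.spatial.transform import Rotation as R
from station import status, eyes, arm
def rot(o):
    o=np.array(o,float)
    return o if o.shape==(3,3) else (R.from_quat(o).as_matrix() if o.size==4 else R.from_euler('xyz',o).as_matrix())
def snap(n,f=None):
    c=eyes.read_camera(n)
    if f: cv2.imwrite('pics/'+f,c['img'][:,:,::-1])
    return c
def ray(c,px,z):
    K=np.array(c['intrinsics']);d=np.linalg.inv(K)@np.array([px[0],px[1],1.]);d=rot(c['orientation'])@(d*[1,-1,-1])
    o=np.array(c['xyz']);return o+d*(z-o[2])/d[2]
def proj(c,p):
    q=rot(c['orientation']).T@(np.array(p)-c['xyz']);q=np.array(c['intrinsics'])@(q*[1,-1,-1]);return q[:2]/q[2]
E
python3 - <<'E'
from h import *
s=status.observe();print(s)
a=snap('scene');b=snap('side')
w=snap('wrist','w0.png')
for c in(a,b,w):print({k:v for k,v in c.items() if k!='img'})
cv2.imwrite('pics/s0.png',a['img'][:,:,::-1]);cv2.imwrite('pics/d0.png',b['img'][:,:,::-1])
import pickle;pickle.dump((a,b),open('c0.pkl','wb'))
E
```

```text
pics
{'t': 0.0, 'qpos': array([-1.43200985e+00,  3.42728550e-01,  1.52503366e+00, -5.03638160e-05,
        1.27538184e+00, -1.46002191e-01]), 'joint_velocities': array([ 0.00110222, -0.00051719, -0.00064858, -0.00013314, -0.00059646,
       -0.0006877 ]), 'effort': array([ 1.97141189e-04, -4.33675039e+01, -2.46012300e+01, -1.57247546e-04,
        7.90158170e-03, -6.72571289e-06]), 'position': array([ 0.14745013, -0.50344627,  0.23061712]), 'tool_rot': array([-3.14005076e+00, -1.78056408e-04,  2.84803231e-01]), 'force': array([ 1.07015945,  0.80616929, -0.32189436]), 'wrist_torque': array([-0.01626116, -0.01979292, -0.00860361]), 'finger_force': 0.0, 'gripper_width': 0.08545322053360659}
{'intrinsics': array([[442.44719313,   0.        , 283.36332945],
       [  0.        , 442.44719313, 217.02915144],
       [  0.        ,   0.        ,   1.        ]]), 'xyz': array([ 1.02881943, -0.71874295,  0.83174589]), 'orientation': array([ 0.84979135, -0.00150354,  0.64406675])}
{'intrinsics': array([[409.5645244 ,   0.        , 278.00082514],
       [  0.        , 409.5645244 , 209.69104535],
       [  0.        ,   0.        ,   1.        ]]), 'xyz': array([0.07766041, 0.53436637, 0.712342  ]), 'orientation': array([ 0.81664913, -0.01242385, -2.45250585])}
{'intrinsics': array([[351.35993275,   0.        , 280.06238957],
       [  0.        , 351.35993275, 205.18808775],
       [  0.        ,   0.        ,   1.        ]]), 'xyz': array([ 0.22367206, -0.48184298,  0.37316405]), 'orientation': array([-0.30923978,  0.00130931, -1.28673812])}
```

View pics/s0.png

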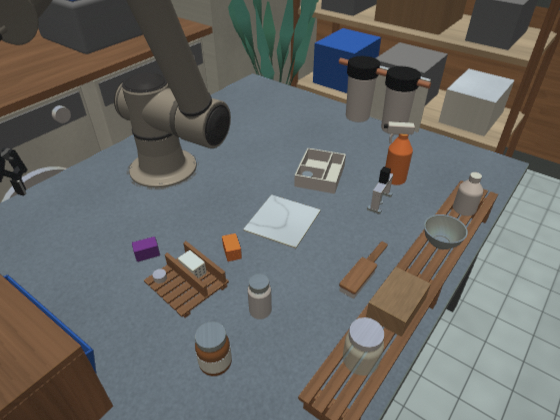

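View pics/d0.png

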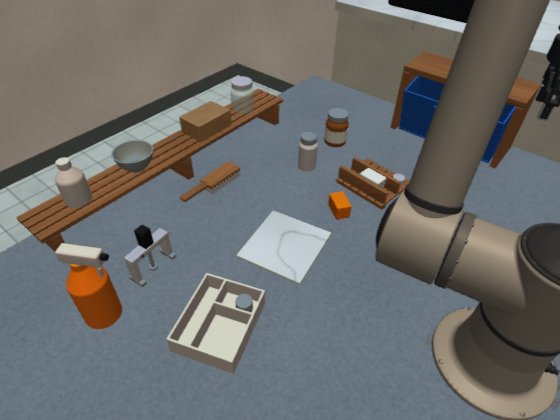

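Scene: block at (192,262) in rack, tile (283,220), tray (321,170), gauge (382,190) near the sprayer (398,158). Side: block (373,178), tile (286,245), tray (218,322), gauge (150,252).

```bash
python3 - <<'E'
from h import *
import pickle;a,b=pickle.load(open('c0.pkl','rb'))
def cr(c,x,y,w,h):return cv2.resize(c['img'][y:y+h,x:x+w,::-1],(400,300),interpolation=cv2.INTER_CUBIC)
top=np.hstack([cr(a,140,230,100,75),cr(b,100,215,100,75)])
bot=np.hstack([cr(a,340,150,100,75),cr(b,165,270,120,90)])
cv2.imwrite('pics/m0.png',np.vstack([top,bot]))
for n,c in(('a',a),('b',b)):
  g=c['img'].astype(int);hsv=cv2.cvtColor(c['img'],cv2.COLOR_RGB2HSV)
  m=((hsv[...,1]<45)&(hsv[...,2]>165)).astype('uint8')
  k,l,st,ce=cv2.connectedComponentsWithStats(m)
  for i in range(1,k):
    if st[i,4]>60:
      ct=cv2.findContours((l==i).astype('uint8'),cv2.RETR_EXTERNAL,cv2.CHAIN_APPROX_NONE)[0][0]
      print(n,st[i],ce[i].round(),cv2.approxPolyDP(ct,4,True)[:,0].tolist())
E
```

```text
a [ 448   69   66   33 1221] [481.  85.] [[448, 88], [495, 101], [513, 80], [469, 69]]
a [389 122  25   5  96] [401. 124.] [[389, 122], [413, 126]]
a [306 153  27  18 164] [318. 163.] [[332, 153], [327, 162], [308, 159], [306, 165], [325, 170]]
a [326 154  19  28 197] [334. 172.] [[344, 154], [340, 165], [332, 163], [326, 180], [336, 180]]
a [ 22 168  27  13  81] [ 34. 173.] [[48, 168], [22, 178]]
a [463 182  18  13 158] [472. 188.] [[463, 188], [480, 192], [479, 183]]
a [513 185  11  13  73] [518. 191.] [[519, 185], [513, 195], [517, 197], [523, 188]]
a [522 188  29  19 321] [536. 197.] [[527, 188], [523, 199], [547, 205], [550, 196]]
a [ 244  195   76   51 2271] [282. 220.] [[271, 195], [244, 229], [296, 245], [319, 210]]
a [505 198  12  13  81] [511. 204.] [[516, 199], [511, 198], [505, 209], [511, 210]]
a [550 198  10  15  99] [556. 205.] [[555, 198], [550, 208], [559, 212]]
a [514 201  31  21 367] [529. 211.] [[520, 201], [514, 212], [539, 221], [544, 211]]
a [543 212  17  18 210] [552. 220.] [[549, 212], [543, 223], [559, 229], [559, 215]]
a [506 215  32  23 425] [522. 226.] [[
[... 3762 characters left out ...]
[24, 202], [32, 207]]
b [  0 204  28  25 372] [ 11. 216.] [[27, 209], [18, 204], [1, 213], [0, 222], [8, 228]]
b [ 237  211   94   72 3782] [285. 245.] [[272, 211], [237, 255], [299, 282], [330, 232]]
b [  9 224  22  17 194] [ 19. 232.] [[20, 224], [9, 230], [18, 240], [30, 234]]
b [152 228  15  14 106] [158. 234.] [[166, 231], [159, 228], [152, 234], [154, 241]]
b [  0 233  15  19 174] [  5. 241.] [[5, 233], [0, 235], [0, 251], [14, 243]]
b [ 56 243  45  16 447] [ 78. 250.] [[56, 250], [94, 258], [100, 251], [64, 243]]
b [125 246  21  16 158] [135. 253.] [[145, 249], [137, 246], [125, 258], [132, 261]]
b [ 167  273   98   89 2897] [216. 324.] [[206, 273], [167, 339], [232, 361], [264, 290]]
```

View pics/m0.png

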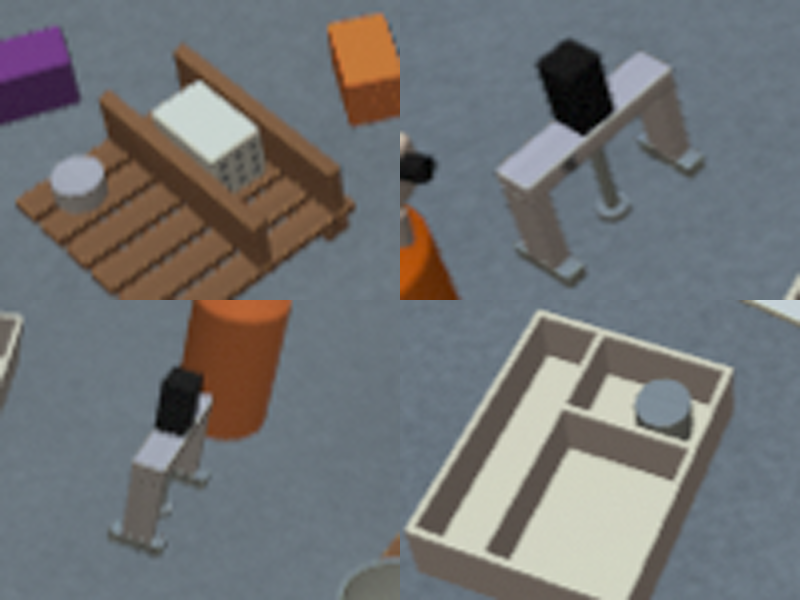

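Crop: the block's top is clear (holes towards the open channel end), and so are the gauge beam and handle and the tray's cells (tin upper right, large cell below it).

```bash
python3 - <<'E'
from h import *
import pickle;a,b=pickle.load(open('c0.pkl','rb'))
def f(n,c,z,px):
  P=np.array([ray(c,p,z)[:2] for p in px]);e=np.roll(P,-1,0)-P
  print(n,'ctr',P.mean(0).round(4),'len',np.linalg.norm(e,axis=1).round(3),'ang',np.degrees(np.arctan2(e[:,1],e[:,0])).round(1)); print(P.round(3).tolist())
f('tile a',a,.008,[[271, 195], [244, 229], [296, 245], [319, 210]])
f('tile b',b,.008,[[272, 211], [237, 255], [299, 282], [330, 232]])
f('blk a',a,.058,[(178,259.2),(189.5,250.5),(205.5,262.5),(192.5,271)])
f('blk b',b,.058,[[360,173],[377,183.5],[386,178],[369,168]])
f('beam b',b,.077,[(124.5,258.75),(132.5,262.5),(168.75,232.5),(160.5,228)])
f('hand b',b,.121,[(134.5,229.2),(142.5,225),(150.5,229.2),(142.5,234.2)])
f('tray b',b,.044,[(207,273.6),(167.4,338.4),(232.5,360.5),(264.6,291)])
f('tin b',b,.034,[(244,301)]*2)
f('capa',a,.036,[(159,273)]*2)
f('hand a',a,.121,[(379,176),(382,168),(390,169),(386,178)]) 
E
```

```text
tile a ctr [0.4698 0.024 ] len [0.165 0.154 0.158 0.155] ang [ -78.4   13.3  101.  -169.4]
[[0.378, 0.089], [0.411, -0.073], [0.561, -0.038], [0.53, 0.118]]
tile b ctr [0.4638 0.0278] len [0.164 0.155 0.167 0.156] ang [ 101.5 -168.7  -78.9   12.4]
[[0.556, -0.037], [0.524, 0.124], [0.372, 0.094], [0.404, -0.07]]
blk a ctr [ 0.4206 -0.2718] len [0.037 0.059 0.038 0.055] ang [ 88.7  -4.9 -97.9 174.1]
[[0.392, -0.288], [0.393, -0.251], [0.452, -0.256], [0.447, -0.293]]
blk b ctr [ 0.4095 -0.2653] len [0.056 0.035 0.055 0.035] ang [ 170.6 -100.8   -8.8   78.3]
[[0.44, -0.253], [0.385, -0.244], [0.379, -0.278], [0.433, -0.287]]
beam b ctr [0.6404 0.2637] len [0.021 0.1   0.024 0.102] ang [-167.7  -84.5    6.6   97.6]
[[0.645, 0.316], [0.625, 0.311], [0.634, 0.212], [0.658, 0.215]]
hand b ctr [0.6422 0.2627] len [0.018 0.022 0.019 0.023] ang [ -98.1 -172.2   87.2    4.4]
[[0.655, 0.273], [0.652, 0.255], [0.63, 0.252], [0.631, 0.271]]
tray b ctr [0.4283 0.2709] len [0.154 0.126 0.153 0.126] ang [ 109.7 -159.3  -70.2   20.1]
[[0.513, 0.22], [0.461, 0.365], [0.344, 0.321], [0.395, 0.177]]
tin b ctr [0.4154 0.2155] len [0. 0.] ang [0. 0.]
[[0.415, 0.216], [0.415, 0.216]]
capa ctr [ 0.3709 -0.3335] len [0. 0.] ang [0. 0.]
[[0.371, -0.334], [0.371, -0.334]]
hand a ctr [0.6547 0.2431] len [0.04  0.022 0.046 0.02 ] ang [ 105.9   24.4  -76.8 -170.7]
[[0.65, 0.221], [0.639, 0.259], [0.659, 0.269], [0.67, 0.224]]
```

send_rows(
  commands=[
    [[0,0,-1.164],[0.323,-0.15,0.07],0.085],
    [[0,0,-1.164],[0.323,-0.15,0.07],0.085],
    [[0,0,-1.164],[0.323,-0.15,0.07],0.085],
    [[0,0,-1.164],[0.323,-0.15,0.07],0.085],
    [[0,0,-1.164],[0.323,-0.15,0.07],0.085],
    [[0,0,-1.164],[0.323,-0.15,0.07],0.085],
    [[0,0,-1.164],[0.323,-0.15,0.07],0.085],
    [[0,0,-1.164],[0.323,-0.15,0.07],0.085],
    [[0,0,-1.164],[0.323,-0.15,0.07],0.085],
  ],
)

```text
t: 1.27
position: [0.4151, -0.2695, 0.1613]
tool_rot: [-3.142, 0.0, 1.447]
force: [-0.0, -0.4, -0.0]
gripper_width: 0.0851
finger_force: 0.0
```

```bash
cat >> h.py <<'E'
def go(x,y,z,psi):  # psi deg: print shift & turn in tool axes from present pose
    s=status.observe();p=s['position'];M=rot(s['tool_rot']);d=M.T@(np.array([x,y,z])-p)
    T=R.from_matrix(M.T@R.from_euler('xyz',[np.pi,0,np.radians(psi)]).as_matrix()).as_rotvec()
    print('pose',p.round(4),'psi',np.degrees(s['tool_rot'][2]).round(2),'t',round(s['t'],2),'| turn',T.round(4),'shift',d.round(4),'q',s['qpos'].round(2))
E
python3 - <<'E'
from h import *
import pickle;a,b=pickle.load(open('c0.pkl','rb'))
print('spr',ray(a,(398.7,183),0),ray(b,(102,326),0))
w=snap('wrist','w1.png')
go(.415,-.268,.16,83)
print(proj(w,(.415,-.268,.058)))
hsv=cv2.cvtColor(w['img'],cv2.COLOR_RGB2HSV)
m=((hsv[...,1]<45)&(hsv[...,2]>150)).astype('uint8')
k,l,st,ce=cv2.connectedComponentsWithStats(m)
for i in range(1,k):
  if st[i,4]>400:
    ct=cv2.findContours((l==i).astype('uint8'),cv2.RETR_EXTERNAL,cv2.CHAIN_APPROX_NONE)[0][0]
    q=cv2.minAreaRect(ct);P=[ray(w,p,.058)[:2].round(4).tolist() for p in cv2.boxPoints(q)]
    print(st[i],np.mean(P,0),P)
E
```

```text
spr [0.65253881 0.38430193 0.        ] [0.60414406 0.41816402 0.        ]
pose [ 0.415  -0.2697  0.1614] psi 82.9 t 1.32 | turn [ 0.0001  0.0002 -0.0017] shift [ 0.0017 -0.0002  0.0014] q [-0.73  0.36  1.71 -0.    1.07 -0.61]
[277.97598195 202.55674451]
[538 120  22  65 783] [ 0.6078  -0.25535] [[0.6027, -0.2774], [0.5983, -0.2315], [0.6125, -0.2333], [0.6177, -0.2792]]
[ 240  177   81   49 3853] [ 0.416575 -0.267375] [[0.3904, -0.2456], [0.4473, -0.2527], [0.444, -0.2893], [0.3846, -0.2819]]
[218 257  37  33 942] [ 0.3755 -0.3215] [[0.357, -0.3185], [0.3785, -0.3009], [0.3941, -0.324], [0.3724, -0.3426]]
```

View pics/w1.png

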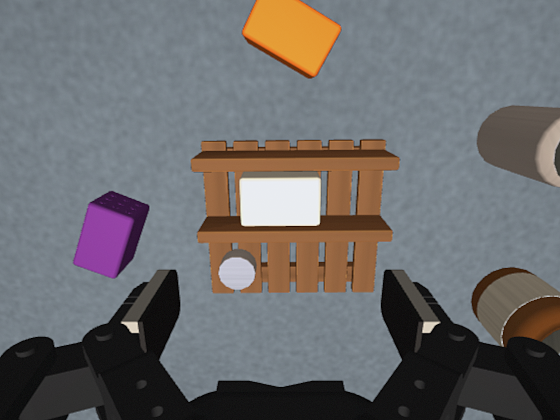

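Wrist view: block top spans cols 240-321, rows 177-226, inline with the rails; the fingers straddle it with no obstacle in the channel.

send_rows(
  commands=[
    [[0,0,0],[0.002,0.001,0.05],0.085],
    [[0,0,0],[0.002,0.001,0.1],0.085],
    [[0,0,0],[0.002,0.001,0.125],0.085],
    [[0,0,0],[0.002,0.001,0.138],0.085],
    [[0,0,0],[0.002,0.001,0.138],0.085],
    [[0,0,0],[0.002,0.001,0.138],0.07],
    [[0,0,0],[0.002,0.001,0.138],0.066],
    [[0,0,0],[0.002,0.001,0.138],0.063],
  ],
  squeeze=22,
)

```text
t: 2.33
position: [0.4169, -0.2675, 0.024]
tool_rot: [3.141, 0.001, 1.449]
force: [-0.0, -0.7, -0.2]
gripper_width: 0.0631
finger_force: 0.0
```

send_rows(
  commands=[
    [[0,0,0],[0,0,0],0.061],
    [[0,0,0],[0,0,0],0.059],
    [[0,0,0],[0,0,0],0.056],
    [[0,0,0],[0,0,0],0.056],
    [[0,0,0],[0,0,0],0.056],
  ],
  squeeze=22,
)

```text
t: 2.95
position: [0.4167, -0.2674, 0.0237]
tool_rot: [3.141, 0.0, 1.449]
force: [-0.6, 1.4, 6.3]
gripper_width: 0.0594
finger_force: 24.2
```

send_rows(
  commands=[
    [[0,0,0],[0,0,-0.005],0.056],
    [[0,0,0],[0,0,-0.02],0.056],
    [[0,0,0],[0,0,-0.05],0.056],
    [[0,0,0],[0,0,-0.08],0.056],
    [[0,0,0],[0,0,-0.1],0.056],
    [[0,0,0],[0,0,-0.1],0.056],
  ],
)

```text
t: 3.7
position: [0.4175, -0.268, 0.1253]
tool_rot: [3.138, 0.003, 1.449]
force: [0.2, 0.8, -2.1]
gripper_width: 0.0597
finger_force: 24.5
```

```bash
python3 - <<'E'
from h import *
s=status.observe();print(s['finger_force'],s['gripper_width'],s['force'])
go(.467,.026,.09,102)
E
```

```text
24.522297084331512 0.05968887716987252 [ 0.15324082  0.77522387 -2.1448168 ]
pose [ 0.4175 -0.268   0.1253] psi 83.01 t 3.7 | turn [ 0.0031  0.0031 -0.3314] shift [0.2979 0.0133 0.0346] q [-0.73  0.4   1.76 -0.    0.98 -0.6 ]
```

send_rows(
  commands=[
    [[0,0,-0.04],[0.02,0.001,0],0.056],
    [[0,0,-0.1],[0.06,0.003,0],0.056],
    [[0,0,-0.16],[0.11,0.005,0],0.056],
    [[0,0,-0.22],[0.16,0.007,0],0.056],
    [[0,0,-0.28],[0.21,0.009,0.01],0.056],
    [[0,0,-0.31],[0.25,0.011,0.02],0.056],
    [[0,0,-0.331],[0.28,0.013,0.03],0.056],
    [[0.003,0.003,-0.331],[0.298,0.013,0.035],0.056],
    [[0.003,0.003,-0.331],[0.298,0.013,0.035],0.056],
    [[0.003,0.003,-0.331],[0.298,0.013,0.035],0.056],
  ],
)

```text
t: 4.95
position: [0.4652, 0.0269, 0.0879]
tool_rot: [-3.138, -0.003, 1.781]
force: [-1.1, 0.1, -1.9]
gripper_width: 0.0601
finger_force: 24.4
```

```bash
python3 - <<'E'
from h import *
go(.467,.026,.016,102)
s=snap('scene');d=snap('side')
a=s['img'][160:280,210:350,::-1];b=d['img'][170:290,230:370,::-1]
cv2.imwrite('pics/p1.png',np.hstack([cv2.resize(x,(400,343),interpolation=cv2.INTER_CUBIC) for x in(a,b)]))
E
```

```text
pose [0.4652 0.0269 0.0879] psi 102.03 t 4.95 | turn [-0.0035 -0.0035  0.0005] shift [-0.0015  0.0018  0.0719] q [-0.11  0.42  1.87  0.    0.86 -0.32]
```

View pics/p1.png

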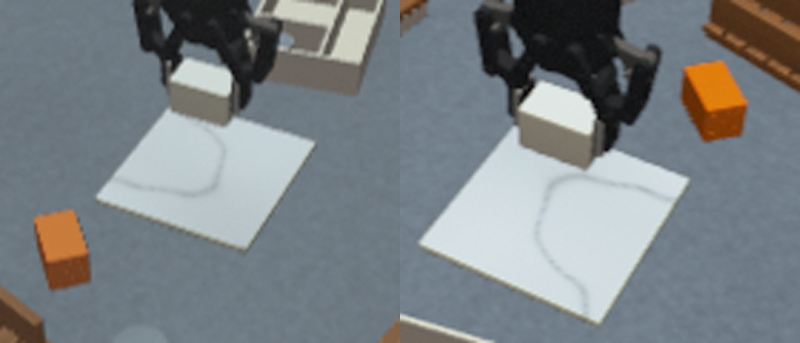

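Both views: the block hangs level in the fingers over the tile.

send_rows(
  commands=[
    [[-0.003,-0.003,0],[0,0,0.02],0.056],
    [[-0.003,-0.003,0],[0,0,0.045],0.056],
    [[-0.003,-0.003,0],[0,0,0.06],0.056],
    [[-0.003,-0.003,0],[0,0,0.066],0.056],
    [[-0.003,-0.003,0],[0,0,0.068],0.056],
    [[-0.003,-0.003,0],[0,0,0.07],0.056],
    [[-0.003,-0.003,0],[0,0,0.071],0.056],
    [[-0.003,-0.003,0],[0,0,0.072],0.056],
    [[-0.003,-0.003,0],[0,0,0.072],0.056],
  ],
)

```text
t: 6.18
position: [0.4656, 0.0271, 0.0164]
tool_rot: [3.141, -0.0, 1.78]
force: [-1.1, 0.8, -1.7]
gripper_width: 0.0592
finger_force: 24.4
```

send_rows(
  commands=[
    [[0,0,0],[0,0,0.001],0.056],
    [[0,0,0],[0,0,0.001],0.056],
    [[0,0,0],[0,0,0.002],0.056],
    [[0,0,0],[0,0,0.002],0.056],
  ],
)

```text
t: 6.68
position: [0.4655, 0.0271, 0.0142]
tool_rot: [3.141, -0.0, 1.78]
force: [0.5, -0.1, -1.7]
gripper_width: 0.0596
finger_force: 24.4
```

send_rows(
  commands=[
    [[0,0,0],[0,0,0.0005],0.056],
    [[0,0,0],[0,0,0.0005],0.056],
    [[0,0,0],[0,0,0.001],0.056],
    [[0,0,0],[0,0,0.001],0.056],
  ],
)

```text
t: 7.18
position: [0.4656, 0.0271, 0.0137]
tool_rot: [3.141, -0.0, 1.78]
force: [-1.3, 1.1, 4.5]
gripper_width: 0.0598
finger_force: 25.2
```

send_rows(
  commands=[
    [[0,0,0],[0,0,0],0.062],
    [[0,0,0],[0,0,0],0.066],
    [[0,0,0],[0,0,0],0.075],
    [[0,0,0],[0,0,0],0.085],
    [[0,0,0],[0,0,0],0.085],
    [[0,0,0],[0,0,-0.03],0.085],
    [[0,0,0],[0,0,-0.09],0.085],
    [[0,0,0],[0,0,-0.15],0.085],
    [[0,0,0],[0,0,-0.2],0.085],
    [[0,0,0],[0,0,-0.2],0.085],
  ],
)

```text
t: 8.43
position: [0.4675, 0.0268, 0.2171]
tool_rot: [3.133, 0.002, 1.78]
force: [-0.4, -0.5, -0.0]
gripper_width: 0.0852
finger_force: 0.0
```

```bash
python3 - <<'E'
from h import *
go(.641,.258,.215,97); go(.641,.258,.215,7)
c=[]
for n in('scene','side'):
  s=snap(n);c.append(s)
  g=s['img'];x,y=proj(s,(.4656,.0271,.048)).astype(int)
  c[-1]=cv2.resize(g[y-35:y+40,x-50:x+50,::-1],(400,300),interpolation=cv2.INTER_CUBIC);print(x,y)
  hsv=cv2.cvtColor(g,cv2.COLOR_RGB2HSV)
cv2.imwrite('pics/p2.png',np.hstack(c))
E
```

```text
pose [0.4675 0.0268 0.2171] psi 101.98 t 8.43 | turn [0.0089 0.002  0.0869] shift [0.1901 0.2177 0.0036] q [-0.11  0.25  1.7   0.    1.18 -0.32]
pose [0.4675 0.0268 0.2171] psi 101.98 t 8.43 | turn [ 0.0086 -0.0055  1.6577] shift [0.1901 0.2177 0.0036] q [-0.11  0.25  1.7   0.    1.18 -0.32]
282 206
284 230
```

View pics/p2.png

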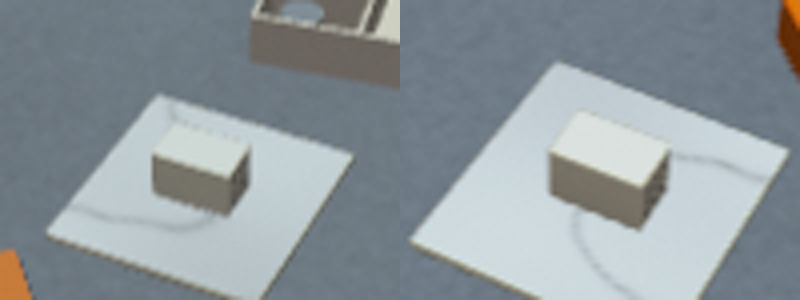

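The block stands upright mid-tile (side crop 610,170), aligned with the tile. Now to the gauge.

send_rows(
  commands=[
    [[0,0,1.658],[0.19,0.218,0],0.085],
    [[0,0,1.658],[0.19,0.218,0],0.085],
    [[0,0,1.658],[0.19,0.218,0],0.085],
    [[0,0,1.658],[0.19,0.218,0],0.085],
    [[0,0,1.658],[0.19,0.218,0],0.085],
    [[0,0,1.658],[0.19,0.218,0],0.085],
    [[0,0,1.658],[0.19,0.218,0],0.085],
    [[0,0,1.658],[0.19,0.218,0],0.085],
    [[0,0,1.658],[0.19,0.218,0],0.085],
    [[0,0,1.658],[0.19,0.218,0],0.085],
  ],
)

```text
t: 9.78
position: [0.6386, 0.2579, 0.2108]
tool_rot: [3.141, 0.004, 0.123]
force: [0.2, -0.1, 0.1]
gripper_width: 0.0849
finger_force: 0.0
```

```bash
python3 - <<'E'
from h import *
go(.641,.262,.1,7)
w=snap('wrist','w2.png')
print('proj handle top',proj(w,(.641,.262,.121)).round())
g=w['img'];hsv=cv2.cvtColor(g,cv2.COLOR_RGB2HSV)
m=(hsv[...,2]<40).astype('uint8');m[330:]=0
k,l,st,ce=cv2.connectedComponentsWithStats(m)
for i in range(1,k):
  if st[i,4]>200:print(st[i],ce[i].round(1),ray(w,ce[i],.121).round(4))
E
```

```text
pose [0.6386 0.2579 0.2108] psi 7.07 t 9.78 | turn [0.0003 0.0037 0.0012] shift [ 0.0033 -0.0038  0.1108] q [0.27 0.67 1.03 0.   1.45 1.72]
proj handle top [274. 208.]
[256 167  34  44 616] [272.5 182.5] [0.6588 0.2653 0.121 ]
[ 138  270   42   60 1518] [162.9 305.5] [0.5524 0.3373 0.121 ]
[ 381  270   42   60 1524] [397.2 305.4] [0.5743 0.1595 0.121 ]
[ 50 305  30  25 357] [ 66.1 317.9] [0.5321 0.4114 0.121 ]
[ 93 304  40  26 384] [116.3 319.4] [0.5354 0.3729 0.121 ]
[428 304  42  26 385] [444.2 319.7] [0.5662 0.1204 0.121 ]
```

View pics/w2.png

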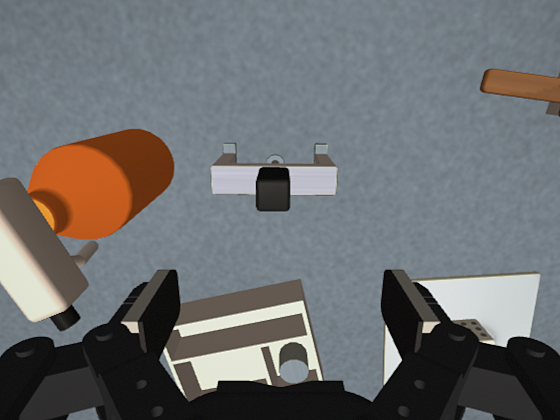

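Wrist view: handle top about (273,195), beam top about (274,180) spanning cols 212-337, level in the image; sprayer well left.

```bash
python3 - <<'E'
from h import *
w=snap('wrist')
g=w['img'];hsv=cv2.cvtColor(g,cv2.COLOR_RGB2HSV)
print('h mid',ray(w,(273,195),.121).round(4),'low edge',ray(w,(273,211),.121).round(4))
L=[ray(w,p,.077) for p in((212,166),(337,167),(336,195),(211,195))];print(np.round(L,4).tolist(),np.mean(L,0).round(4))
m=(hsv[...,2]>120)&(hsv[...,1]<60);m[:150]=0;m[230:]=0;m[:,:180]=0;m[:,370:]=0
ct=max(cv2.findContours(m.astype('uint8'),cv2.RETR_EXTERNAL,cv2.CHAIN_APPROX_NONE)[0],key=cv2.contourArea)
print(cv2.minAreaRect(ct),cv2.approxPolyDP(ct,3,True)[:,0].tolist())
print(g[165:215:3,273].tolist())
E
```

```text
h mid [0.6501 0.264  0.121 ] low edge [0.6385 0.2627 0.121 ]
[[0.6551, 0.3145, 0.077], [0.6667, 0.2154, 0.077], [0.6436, 0.2121, 0.077], [0.6309, 0.3137, 0.077]] [0.6491 0.2639 0.077 ]
((274.4999694824219, 189.49996948242188), (188.99996948242188, 78.99998474121094), -0.0) [[180, 150], [180, 229], [369, 229], [369, 150], [316, 150], [327, 153], [336, 167], [285, 166], [289, 170], [291, 207], [286, 212], [259, 212], [254, 202], [259, 168], [282, 166], [213, 165], [224, 152], [235, 150]]
[[108, 98, 90], [0, 0, 0], [11, 11, 12], [8, 9, 7], [8, 10, 9], [25, 23, 23], [56, 53, 49], [54, 53, 49], [53, 50, 47], [50, 47, 45], [50, 48, 45], [46, 45, 42], [46, 44, 41], [45, 43, 40], [42, 40, 38], [29, 29, 29], [122, 133, 140]]
```

send_rows(
  commands=[
    [[0,0,0],[0.01,-0.005,0.03],0.085],
    [[0,0,0],[0.01,-0.005,0.07],0.085],
    [[0,0,0],[0.01,-0.005,0.1],0.085],
    [[0,0,0],[0.01,-0.005,0.115],0.085],
    [[0,0,0],[0.01,-0.005,0.122],0.085],
    [[0,0,0],[0.01,-0.005,0.122],0.06],
    [[0,0,0],[0.01,-0.005,0.122],0.045],
    [[0,0,0],[0.01,-0.005,0.122],0.034],
    [[0,0,0],[0.01,-0.005,0.122],0.028],
  ],
  squeeze=45,
)

```text
t: 11.0
position: [0.6489, 0.2644, 0.092]
tool_rot: [-3.141, -0.001, 0.122]
force: [0.2, -1.3, 0.2]
gripper_width: 0.0279
finger_force: 0.0
```

send_rows(
  commands=[
    [[0,0,0],[0,0,0],0.025],
    [[0,0,0],[0,0,0],0.022],
    [[0,0,0],[0,0,0],0.018],
    [[0,0,0],[0,0,0],0.018],
    [[0,0,0],[0,0,0],0.018],
  ],
  squeeze=45,
)

```text
t: 11.62
position: [0.6488, 0.2645, 0.0918]
tool_rot: [-3.141, -0.001, 0.122]
force: [0.2, 1.0, 3.0]
gripper_width: 0.0234
finger_force: 45.5
```

```bash
python3 - <<'E'
from h import *
go(.4656,.0271,.18,11.97)
E
```

```text
pose [0.6488 0.2645 0.0918] psi 6.98 t 11.62 | turn [-0.0005 -0.0012 -0.087 ] shift [-0.2106  0.2133 -0.0886] q [0.28 0.78 1.15 0.   1.21 1.73]
```

send_rows(
  commands=[
    [[0,0,0],[0,0,-0.005],0.018],
    [[0,0,0],[0,0,-0.02],0.018],
    [[0,0,0],[0,0,-0.05],0.018],
    [[0,0,0],[0,0,-0.08],0.018],
    [[0,0,0],[0,0,-0.1],0.018],
    [[0,0,-0.02],[-0.02,0.02,-0.1],0.018],
    [[0,0,-0.04],[-0.05,0.05,-0.1],0.018],
    [[0,0,-0.06],[-0.08,0.08,-0.1],0.018],
    [[0,0,-0.087],[-0.11,0.11,-0.1],0.018],
    [[0,0,-0.087],[-0.14,0.14,-0.1],0.018],
  ],
)

```text
t: 12.88
position: [0.5256, 0.1072, 0.192]
tool_rot: [-3.142, -0.001, 0.209]
force: [-0.2, -0.0, -4.1]
gripper_width: 0.0233
finger_force: 44.7
```

```bash
python3 - <<'E'
from h import *
go(.4656,.0271,.19,11.97);s=status.observe();print(s['gripper_width'],s['finger_force'],s['force'])
E
```

```text
pose [0.5256 0.1072 0.192 ] psi 11.99 t 12.88 | turn [-0.     -0.0008  0.0003] shift [-0.0754  0.0659  0.0019] q [0.06 0.4  1.55 0.   1.19 1.42]
0.023345919906819945 44.723196029663086 [-0.159181   -0.01857466 -4.14671569]
```

send_rows(
  commands=[
    [[0,0,0],[-0.03,0.026,0],0.018],
    [[0,0,0],[-0.055,0.048,0],0.018],
    [[0,0,0],[-0.07,0.061,0],0.018],
    [[0,0,0],[-0.076,0.067,0],0.018],
    [[0,0,0],[-0.076,0.067,0],0.018],
    [[0,0,0],[-0.076,0.067,0],0.018],
  ],
)

```text
t: 13.62
position: [0.4668, 0.0276, 0.1913]
tool_rot: [-3.141, -0.001, 0.209]
force: [0.3, 0.1, -4.8]
gripper_width: 0.0234
finger_force: 44.8
```

```bash
python3 - <<'E'
from h import *
go(.4656,.0271,.0998,12);c=[]
for n in('scene','side'):
  s=snap(n);x,y=proj(s,(.4656,.0271,.06)).astype(int)
  c.append(cv2.resize(s['img'][y-60:y+60,x-80:x+80,::-1],(400,300),interpolation=cv2.INTER_CUBIC))
cv2.imwrite('pics/p3.png',np.hstack(c))
E
```

```text
pose [0.4668 0.0276 0.1913] psi 12.0 t 13.62 | turn [-0.0005 -0.001  -0.0001] shift [-0.0014  0.0003  0.0915] q [-0.11  0.28  1.74  0.    1.13  1.26]
```

View pics/p3.png

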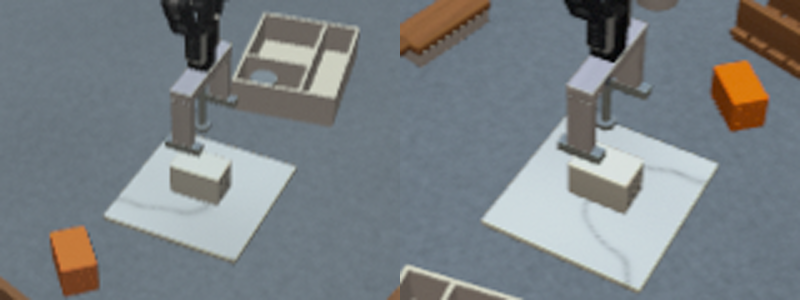

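Both views: the gauge hangs straight, legs straddling the block's long sides.

send_rows(
  commands=[
    [[0,0,0],[-0.001,0,0.015],0.018],
    [[0,0,0],[-0.001,0,0.035],0.018],
    [[0,0,0],[-0.001,0,0.055],0.018],
    [[0,0,0],[-0.001,0,0.07],0.018],
    [[0,0,0],[-0.001,0,0.08],0.018],
    [[0,0,0],[-0.001,0,0.085],0.018],
    [[0,0,0],[-0.001,0,0.087],0.018],
    [[0,0,0],[-0.001,0,0.089],0.018],
    [[0,0,0],[-0.001,0,0.09],0.018],
    [[0,0,0],[-0.001,0,0.09],0.018],
  ],
)

```text
t: 14.98
position: [0.4655, 0.0268, 0.1015]
tool_rot: [-3.141, -0.001, 0.209]
force: [-0.3, 0.6, -3.0]
gripper_width: 0.0233
finger_force: 45.1
```

send_rows(
  commands=[
    [[0,0,0],[0,0,0.0005],0.018],
    [[0,0,0],[0,0,0.001],0.018],
    [[0,0,0],[0,0,0.0015],0.018],
    [[0,0,0],[0,0,0.0015],0.018],
  ],
)

```text
t: 15.48
position: [0.4655, 0.0268, 0.1]
tool_rot: [-3.141, -0.001, 0.209]
force: [0.4, 1.1, -1.2]
gripper_width: 0.0233
finger_force: 45.3
```

send_rows(
  commands=[
    [[0,0,0],[0,0,0.0005],0.018],
    [[0,0,0],[0,0,0.0005],0.018],
    [[0,0,0],[0,0,0.001],0.018],
    [[0,0,0],[0,0,0.001],0.018],
  ],
)

```text
t: 15.98
position: [0.4658, 0.027, 0.0998]
tool_rot: [-3.141, -0.002, 0.209]
force: [-1.8, 3.2, 9.8]
gripper_width: 0.0232
finger_force: 46.8
```

send_rows(
  commands=[
    [[0,0,0],[0,0,-0.0005],0.026],
    [[0,0,0],[0,0,-0.0005],0.034],
    [[0,0,0],[0,0,-0.0005],0.036],
    [[0,0,0],[0,0,-0.0005],0.036],
    [[0,0,0],[0,0,-0.0005],0.036],
    [[0,0,0],[0,0,-0.0005],0.036],
  ],
)

```text
t: 16.73
position: [0.4653, 0.0268, 0.0993]
tool_rot: [-3.141, -0.0, 0.209]
force: [-1.0, -0.0, -0.1]
gripper_width: 0.0363
finger_force: 0.0
```

```bash
python3 - <<'E'
from h import *
c=[]
for n in('scene','side'):
  s=snap(n);x,y=proj(s,(.4656,.0271,.06)).astype(int)
  c.append(cv2.resize(s['img'][y-45:y+45,x-60:x+60,::-1],(400,300),interpolation=cv2.INTER_CUBIC))
cv2.imwrite('pics/p4.png',np.hstack(c));print(status.observe()['force'])
E
```

```text
[-0.54691736 -0.36776883  0.03142899]
```

View pics/p4.png

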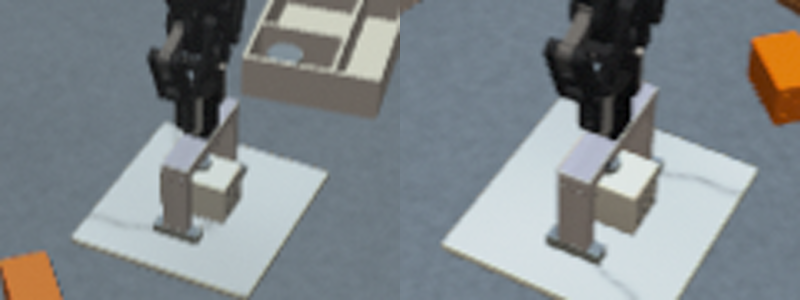

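The gauge's feet rest flat on the tile with the disc on the block, and the gripper is off it. Regrip and lift.

send_rows(
  commands=[
    [[0,0,0],[0,0,0],0.026],
    [[0,0,0],[0,0,0],0.018],
    [[0,0,0],[0,0,0],0.018],
    [[0,0,0],[0,0,0],0.018],
    [[0,0,0],[0,0,-0.005],0.018],
    [[0,0,0],[0,0,-0.02],0.018],
    [[0,0,0],[0,0,-0.045],0.018],
    [[0,0,0],[0,0,-0.07],0.018],
    [[0,0,0],[0,0,-0.09],0.018],
    [[0,0,0],[0,0,-0.1],0.018],
  ],
)

```text
t: 18.08
position: [0.4652, 0.0267, 0.1998]
tool_rot: [-3.141, -0.001, 0.209]
force: [-0.1, 0.2, -4.8]
gripper_width: 0.0232
finger_force: 44.7
```

```bash
python3 - <<'E'
from h import *
go(.649,.2645,.195,7)
E
```

```text
pose [0.4652 0.0267 0.1998] psi 11.96 t 18.07 | turn [-0.0001 -0.0007  0.0866] shift [ 0.2291 -0.1946  0.005 ] q [-0.11  0.26  1.73  0.    1.15  1.25]
```

send_rows(
  commands=[
    [[0,0,0.02],[0.025,-0.02,0],0.018],
    [[0,0,0.04],[0.055,-0.047,0],0.018],
    [[0,0,0.06],[0.09,-0.077,0],0.018],
    [[0,0,0.087],[0.125,-0.107,0],0.018],
    [[0,0,0.087],[0.16,-0.137,0],0.018],
    [[0,0,0.087],[0.19,-0.162,0],0.018],
    [[0,0,0.087],[0.212,-0.18,0],0.018],
    [[0,0,0.087],[0.224,-0.191,0.002],0.018],
    [[0,0,0.087],[0.229,-0.1945,0.005],0.018],
    [[0,0,0.087],[0.229,-0.1945,0.005],0.018],
  ],
)

```text
t: 19.32
position: [0.6484, 0.2642, 0.193]
tool_rot: [3.141, 0.002, 0.122]
force: [-1.1, -0.3, -3.0]
gripper_width: 0.0236
finger_force: 44.9
```

send_rows(
  commands=[
    [[0,0,0],[0,0,0.02],0.018],
    [[0,0,0],[0,0,0.045],0.018],
    [[0,0,0],[0,0,0.07],0.018],
    [[0,0,0],[0,0,0.088],0.018],
    [[0,0,0],[0,0,0.096],0.018],
    [[0,0,0],[0,0,0.099],0.018],
    [[0,0,0],[0,0,0.1],0.018],
    [[0,0,0],[0,0,0.101],0.018],
    [[0,0,0],[0,0,0.101],0.018],
  ],
)

```text
t: 20.45
position: [0.6493, 0.2647, 0.094]
tool_rot: [-3.141, -0.002, 0.122]
force: [0.9, 0.9, -4.0]
gripper_width: 0.0233
finger_force: 45.0
```

send_rows(
  commands=[
    [[0,0,0],[0,0,0.0005],0.018],
    [[0,0,0],[0,0,0.001],0.018],
    [[0,0,0],[0,0,0.0015],0.018],
    [[0,0,0],[0,0,0.002],0.018],
    [[0,0,0],[0,0,0.002],0.018],
  ],
)

```text
t: 21.08
position: [0.649, 0.2646, 0.0916]
tool_rot: [-3.141, -0.001, 0.122]
force: [-0.4, -0.2, -2.6]
gripper_width: 0.0234
finger_force: 45.1
```

send_rows(
  commands=[
    [[0,0,0],[0,0,0.0005],0.018],
    [[0,0,0],[0,0,0.001],0.018],
    [[0,0,0],[0,0,0.001],0.018],
  ],
)

```text
t: 21.45
position: [0.6492, 0.2646, 0.0915]
tool_rot: [-3.141, -0.001, 0.122]
force: [-2.0, -2.6, 5.5]
gripper_width: 0.0233
finger_force: 46.3
```

Feet on the bench. Release, retreat, and head over the tray for a look.

send_rows(
  commands=[
    [[0,0,0],[0,0,0],0.028],
    [[0,0,0],[0,0,0],0.036],
    [[0,0,0],[0,0,0],0.05],
    [[0,0,0],[0,0,0],0.06],
    [[0,0,0],[0,0,-0.02],0.06],
    [[0,0,0],[0,0,-0.06],0.06],
    [[0,0,0],[0,0,-0.11],0.06],
    [[0,0,0],[0,0,-0.13],0.06],
    [[0,0,0],[0,0,-0.13],0.06],
  ],
  squeeze=22,
)

```text
t: 22.58
position: [0.6497, 0.2648, 0.2226]
tool_rot: [-3.141, -0.005, 0.122]
force: [-0.4, -0.2, -0.6]
gripper_width: 0.0602
finger_force: 0.0
```

```bash
python3 - <<'E'
from h import *
go(.402,.29,.2,20)
E
```

```text
pose [0.6497 0.2648 0.2226] psi 6.98 t 22.57 | turn [-0.0005 -0.0048 -0.2272] shift [-0.2429 -0.0551  0.0215] q [0.28 0.69 0.97 0.   1.48 1.73]
```

send_rows(
  commands=[
    [[0,0,-0.227],[-0.243,-0.055,0.02],0.06],
    [[0,0,-0.227],[-0.243,-0.055,0.02],0.06],
    [[0,0,-0.227],[-0.243,-0.055,0.02],0.06],
    [[0,0,-0.227],[-0.243,-0.055,0.02],0.06],
    [[0,0,-0.227],[-0.243,-0.055,0.02],0.06],
    [[0,0,-0.227],[-0.243,-0.055,0.02],0.06],
    [[0,0,-0.227],[-0.243,-0.055,0.02],0.06],
  ],
)

```text
t: 23.45
position: [0.4024, 0.2896, 0.2]
tool_rot: [-3.141, -0.001, 0.348]
force: [-0.3, 1.2, 0.2]
gripper_width: 0.0603
finger_force: 0.0
```

```bash
python3 - <<'E'
from h import *
import pickle
w=snap('wrist','w3.png');pickle.dump(w,open('w3.pkl','wb'))
go(.4656,.0271,.12,12)
R0=rot([0,0,np.radians(20)])
cen=np.array([.43,.271,0])
for n,p in(('cell',(-.021,.028,.004)),('c1',(-.064,.079,.044)),('c2',(.064,.079,.044)),('c3',(.064,-.079,.044)),('c4',(-.064,-.079,.044))):print(n,proj(w,cen+R0@np.array(p)).round())
E
```

```text
pose [0.4023 0.2895 0.2   ] psi 19.92 t 23.5 | turn [-0.0002 -0.0007  0.1382] shift [-0.03    0.2683  0.0799] q [0.47 0.32 1.65 0.   1.17 1.69]
cell [278. 179.]
c1 [223. 235.]
c2 [215.  87.]
c3 [411.  87.]
c4 [395. 234.]
```

View pics/w3.png

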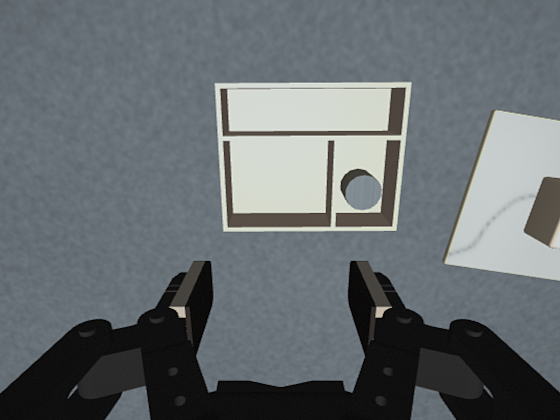

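Wrist view: tray rim corners (215,83), (411,83), (397,231), (223,231), square with the image; the large cell (230-330, 140-225) is empty.

```bash
python3 - <<'E'
from h import *
import pickle;w=pickle.load(open('w3.pkl','rb'))
L=np.array([ray(w,p,.044)[:2] for p in((215.5,83),(411,83),(397.5,231),(223,231))]);c=L.mean(0)
e=np.roll(L,-1,0)-L;print(L.round(4).tolist(),c,np.linalg.norm(e,axis=1).round(4),np.degrees(np.arctan2(e[:,1],e[:,0])).round(1))
print('cell',c+(rot([0,0,np.radians(20)])@[-.021,.028,0])[:2])
E
```

```text
[[0.4666, 0.3674], [0.52, 0.2199], [0.4007, 0.1744], [0.3464, 0.3243]] [0.43343134 0.2714961 ] [0.1569 0.1277 0.1593 0.1277] [ -70.1 -159.2  109.9   19.8]
cell [0.40412123 0.29062507]
```

send_rows(
  commands=[
    [[0,0,0.138],[-0.03,0.268,0.05],0.06],
    [[0,0,0.138],[-0.03,0.268,0.05],0.06],
    [[0,0,0.138],[-0.03,0.268,0.05],0.06],
    [[0,0,0.138],[-0.03,0.268,0.05],0.06],
    [[0,0,0.138],[-0.03,0.268,0.05],0.06],
    [[0,0,0.138],[-0.03,0.268,0.05],0.06],
    [[0,0,0.138],[-0.03,0.268,0.05],0.06],
    [[0,0,0.138],[-0.03,0.268,0.05],0.06],
  ],
)

```text
t: 24.5
position: [0.4645, 0.0285, 0.1504]
tool_rot: [-3.141, -0.001, 0.212]
force: [-0.2, 0.4, 0.2]
gripper_width: 0.0602
finger_force: 0.0
```

```bash
python3 - <<'E'
from h import *
w=snap('wrist');hsv=cv2.cvtColor(w['img'],cv2.COLOR_RGB2HSV)
p=proj(w,(.4656,.0271,.048));print('exp',p)
g=cv2.cvtColor(w['img'],cv2.COLOR_RGB2GRAY)
x,y=p.astype(int);print('row',g[y,x-75:x+75:3].tolist());print('col',g[y-60:y+60:3,x].tolist())
go(.4656,.0271,.022,12)
E
```

```text
exp [281.85012772 205.55629828]
row [189, 188, 189, 189, 188, 184, 178, 169, 180, 186, 188, 188, 188, 187, 188, 187, 187, 191, 195, 200, 199, 200, 200, 199, 200, 200, 199, 199, 200, 200, 200, 199, 200, 201, 186, 185, 182, 182, 182, 181, 181, 179, 168, 163, 168, 177, 180, 182, 182, 182]
col [185, 185, 185, 177, 81, 63, 110, 199, 200, 201, 200, 200, 200, 200, 200, 201, 201, 201, 201, 199, 200, 200, 200, 201, 200, 200, 199, 200, 200, 199, 199, 201, 184, 184, 185, 184, 184, 185, 184, 184]
pose [0.4645 0.0285 0.1505] psi 12.17 t 24.55 | turn [-0.0003 -0.0009  0.003 ] shift [0.0007 0.0016 0.1285] q [-0.1   0.32  1.8   0.    1.02  1.25]
```

send_rows(
  commands=[
    [[0,0,0.003],[0.001,0.0015,0.04],0.06],
    [[0,0,0.003],[0.001,0.0015,0.08],0.06],
    [[0,0,0.003],[0.001,0.0015,0.11],0.06],
    [[0,0,0.003],[0.001,0.0015,0.125],0.06],
    [[0,0,0.003],[0.001,0.0015,0.132],0.06],
    [[0,0,0.003],[0.001,0.0015,0.132],0.06],
    [[0,0,0.003],[0.001,0.0015,0.132],0.05],
    [[0,0,0.003],[0.001,0.0015,0.132],0.045],
    [[0,0,0.003],[0.001,0.0015,0.132],0.042],
    [[0,0,0.003],[0.001,0.0015,0.132],0.041],
  ],
  squeeze=22,
)

```text
t: 25.8
position: [0.4659, 0.0263, 0.0185]
tool_rot: [-3.141, -0.001, 0.208]
force: [0.7, -0.1, -0.2]
gripper_width: 0.0406
finger_force: 0.0
```

send_rows(
  commands=[
    [[0,0,0],[0,0,0],0.039],
    [[0,0,0],[0,0,0],0.037],
    [[0,0,0],[0,0,0],0.034],
    [[0,0,0],[0,0,0],0.034],
    [[0,0,0],[0,0,0],0.034],
  ],
  squeeze=22,
)

```text
t: 26.42
position: [0.4659, 0.0263, 0.0184]
tool_rot: [-3.141, -0.001, 0.208]
force: [-0.7, -1.0, 4.5]
gripper_width: 0.0377
finger_force: 22.8
```

send_rows(
  commands=[
    [[0,0,0],[0,0,-0.005],0.034],
    [[0,0,0],[0,0,-0.02],0.034],
    [[0,0,0],[0,0,-0.05],0.034],
    [[0,0,0],[0,0,-0.08],0.034],
    [[0,0,0],[0,0,-0.1],0.034],
    [[0,0,0],[0,0,-0.1],0.034],
  ],
)

```text
t: 27.18
position: [0.4666, 0.0263, 0.1194]
tool_rot: [3.141, -0.003, 0.208]
force: [-0.1, 0.1, -1.4]
gripper_width: 0.038
finger_force: 22.5
```

```bash
python3 - <<'E'
from h import *
go(.404,.2905,.118,20)
E
```

```text
pose [0.4666 0.0263 0.1194] psi 11.91 t 27.18 | turn [ 0.0007 -0.0033 -0.1412] shift [-0.0067 -0.2715  0.0012] q [-0.11  0.37  1.84  0.    0.93  1.25]
```

send_rows(
  commands=[
    [[0,0,-0.03],[-0.001,-0.02,0],0.034],
    [[0,0,-0.06],[-0.002,-0.06,0],0.034],
    [[0,0,-0.09],[-0.003,-0.11,0],0.034],
    [[0,0,-0.12],[-0.004,-0.16,0],0.034],
    [[0,0,-0.141],[-0.005,-0.205,0],0.034],
    [[0,0,-0.141],[-0.006,-0.24,0],0.034],
    [[0,0,-0.141],[-0.0065,-0.262,0],0.034],
    [[0,0,-0.141],[-0.0065,-0.2715,0],0.034],
    [[0,0,-0.141],[-0.0065,-0.2715,0],0.034],
    [[0,0,-0.141],[-0.0065,-0.2715,0],0.034],
  ],
)

```text
t: 28.42
position: [0.4035, 0.2898, 0.118]
tool_rot: [3.142, 0.0, 0.348]
force: [0.2, 0.2, -0.3]
gripper_width: 0.0378
finger_force: 22.6
```

```bash
python3 - <<'E'
from h import *
go(.404,.2905,.0144,20)
E
```

```text
pose [0.4035 0.2898 0.118 ] psi 19.94 t 28.43 | turn [ 0.0001  0.0001 -0.001 ] shift [ 0.0007 -0.0005  0.1036] q [ 0.47  0.42  1.76 -0.    0.97  1.69]
```

send_rows(
  commands=[
    [[0,0,0],[0.001,0,0.02],0.034],
    [[0,0,0],[0.001,0,0.045],0.034],
    [[0,0,0],[0.001,0,0.065],0.034],
    [[0,0,0],[0.001,0,0.08],0.034],
    [[0,0,0],[0.001,0,0.09],0.034],
    [[0,0,0],[0.001,0,0.096],0.034],
    [[0,0,0],[0.001,0,0.099],0.034],
    [[0,0,0],[0.001,0,0.1],0.034],
    [[0,0,0],[0.001,0,0.101],0.034],
    [[0,0,0],[0.001,0,0.101],0.034],
  ],
)

```text
t: 29.68
position: [0.4045, 0.2911, 0.0176]
tool_rot: [-3.141, -0.001, 0.349]
force: [0.1, -0.5, -1.1]
gripper_width: 0.0379
finger_force: 22.6
```

send_rows(
  commands=[
    [[0,0,0],[0,0,0.0005],0.034],
    [[0,0,0],[0,0,0.001],0.034],
    [[0,0,0],[0,0,0.0015],0.034],
    [[0,0,0],[0,0,0.0015],0.034],
  ],
)

```text
t: 30.18
position: [0.4044, 0.291, 0.0158]
tool_rot: [-3.141, -0.0, 0.349]
force: [-0.5, 0.4, -1.5]
gripper_width: 0.0376
finger_force: 22.6
```

send_rows(
  commands=[
    [[0,0,0],[0,0,0.0005],0.034],
    [[0,0,0],[0,0,0.001],0.034],
    [[0,0,0],[0,0,0.001],0.034],
  ],
)

```text
t: 30.55
position: [0.4044, 0.291, 0.0148]
tool_rot: [-3.141, -0.0, 0.349]
force: [0.1, -0.2, -1.3]
gripper_width: 0.0377
finger_force: 22.6
```

send_rows(
  commands=[
    [[0,0,0],[0,0,0.0005],0.034],
    [[0,0,0],[0,0,0.0005],0.034],
  ],
)

```text
t: 30.8
position: [0.4044, 0.291, 0.0144]
tool_rot: [-3.141, -0.001, 0.349]
force: [0.3, -0.0, 0.4]
gripper_width: 0.0378
finger_force: 22.7
```

send_rows(
  commands=[
    [[0,0,0],[0,0,0.0003],0.034],
    [[0,0,0],[0,0,0.0003],0.034],
    [[0,0,0],[0,0,0.0003],0.04],
    [[0,0,0],[0,0,0.0003],0.046],
    [[0,0,0],[0,0,0.0003],0.052],
    [[0,0,0],[0,0,0.0003],0.052],
    [[0,0,0],[0,0,-0.02],0.052],
    [[0,0,0],[0,0,-0.06],0.052],
    [[0,0,0],[0,0,-0.11],0.052],
    [[0,0,0],[0,0,-0.17],0.052],
  ],
)

```text
t: 32.05
position: [0.4037, 0.2906, 0.1854]
tool_rot: [-3.142, 0.001, 0.349]
force: [1.5, 0.3, -0.3]
gripper_width: 0.0521
finger_force: 0.0
```

send_rows(
  commands=[
    [[0,0,0],[0,0,-0.01],0.052],
    [[0,0,0],[0,0,-0.01],0.052],
    [[0,0,0],[0,0,-0.01],0.052],
  ],
)

```text
t: 32.42
position: [0.4034, 0.2904, 0.1926]
tool_rot: [3.141, 0.003, 0.349]
force: [0.7, -0.9, 0.3]
gripper_width: 0.0521
finger_force: 0.0
```

```bash
python3 - <<'E'
from h import *
w=snap('wrist');g=cv2.cvtColor(w['img'],cv2.COLOR_RGB2GRAY)
# block top vs prediction
for z in(.044,):
  Rz=rot([0,0,np.radians(20)])
  P=[proj(w,np.array([.4044,.291,z])+Rz@np.array([a*.03,b*.019,0])) for a,b in((1,1),(1,-1),(-1,-1),(-1,1))]
  print(np.round(P).tolist())
x,y=proj(w,(.4044,.291,.044)).astype(int)
print('row',x-75,g[y,x-75:x+75:3].tolist());print('col',y-66,g[y-66:y+66:3,x].tolist())
# gauge check in side view vs start
import pickle;a,b=pickle.load(open('c0.pkl','rb'));s=snap('side')
d=cv2.absdiff(cv2.cvtColor(s['img'],cv2.COLOR_RGB2GRAY),cv2.cvtColor(b['img'],cv2.COLOR_RGB2GRAY));print('gauge diff',d[220:285,115:180].max(),(d[220:285,115:180]>30).sum(),'sprayer',(d[240:330,55:120]>30).sum())
E
```

```text
[[256.0, 153.0], [302.0, 153.0], [301.0, 221.0], [258.0, 221.0]]
row 204 [119, 123, 121, 112, 117, 154, 220, 54, 72, 173, 218, 218, 218, 217, 218, 218, 217, 219, 173, 219, 220, 220, 220, 218, 220, 219, 219, 220, 219, 219, 220, 219, 214, 224, 218, 218, 218, 218, 218, 217, 219, 190, 72, 78, 219, 219, 106, 58, 54, 145]
col 122 [218, 218, 217, 219, 79, 141, 218, 219, 57, 92, 168, 219, 219, 219, 220, 219, 218, 219, 219, 219, 220, 220, 219, 219, 219, 220, 219, 220, 219, 218, 219, 220, 189, 84, 83, 82, 120, 223, 111, 112, 119, 122, 121, 118]
gauge diff 99 135 sprayer 0
```

```bash
python3 -c "
from h import *
print(arm.finish_job())"
```

```text
the job is handed in; nothing more can be done
None
```

The job is handed in at about 32.5 s. The block was stood on the tile and the gauge lowered over it until its feet rested on the tile. I saw the disc on the block but never read the gauge value. The gauge is back upright on the bench, and the block is flat in the tray's large cell, never squeezed above about 25 N.

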